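# Clamp a lock collar with a ratchet trigger and keep it held

### The arm

A 6-joint arm with a two-finger parallel gripper is mounted at the origin on the work surface. World frame = base frame: x ahead of the robot, y to its left, z up, the work surface at z = 0. Lengths are in m, angles in rad, forces in N, time in s.
With the tool pointing down it reaches from about 0.375 to 0.9 m from the base axis. Payload 3.1 kg.
Tool frame: the origin (TCP) lies midway between the tips of the shut fingers; the grasp point (between the pads) lies manip.hold_point_z behind it (manip.hold_point_z is the distance from the TCP to the grasp point, in m); z points along the fingers, y is the direction in which the jaws open and shut (so a half turn about z gives the same grasp; the last joint's range is limited). The gripper opens to 85 mm and grips with 20 to 120 N. Pads are 22 mm wide; open, the fingers measure 114 mm over their backs; the gripper's body (76 mm by 85 mm) begins 54 mm behind the grasp point. The pads swing forward as they close: fully open they stand 13 mm farther back than shut.
Start: joints at [0.922, 0.527, 1.433, -0, 1.181, -0.178], TCP at [0.283, 0.557, 0.231] pointing down, gripper open.
Joint ranges: [-3.08, 3.08], [-0.75, 2.2], [0.22, 2.44], [-1.43, 4.57], [0, 2.65], [-2.85, 2.85]. Speed limits (rad/s): [2.79, 2.79, 3.14, 3.14, 3.14, 3.14].

### API

Orientations are given as a unit quaternion [x, y, z, w].
In Python, from station import manip, snapshot, workorder, models gives the robot as it stands.
- The arm moves only by the tool jog_arm, never from a script. Its argument "commands" is a list of rows, each a list of 5 numbers: the opening in per cent of the stroke, from 0 (shut) to 100 (fully open), then the shift along the world's x, y, z in cm, then the turn about the world's z in rad. A call has 1 to 8 rows; each row shifts and turns the pose as measured when the row begins; what a row does not reach is not made up. A row lasts 1/12 s, in which the tool goes at most 41.7 mm and 7.16 degrees, less where a joint would pass 70% of its speed; a pose out of reach is approached as far as the arm can. A call with a gripper value outside its range is refused whole. The fingers move at their own pace and stop on an object; "squeeze" is the grip in N (left out, the last holds). Time passes only in rows, so rows that do not move let the fingers close. It gives the time, the measured TCP pose, the force and the opening at its end, in the units of the state.
- manip.sense(): the state, without advancing time (a new reading comes with each control period).
- snapshot(name): name is "side" or "top"; returns a dict with "image" (384x512x3 uint8, red, green, blue), "intrinsics" (3x3 intrinsics, pixels), "extrinsics" (4x4, takes a point from camera to world coordinates). Camera axes: x right, y down, z forward; pixel columns grow to the right and rows downward; lengths in m; the calibration is good to about 2 mm. A picture is of the moment at which its call begins. There is no depth.
- workorder.sign_off(): hands the job in, once; it reports no verdict.
Trained networks look in a picture, given as the dict that the camera call returned (one of the last four; its "shot" number tells which), for a name from the list of things; names that differ only in an ending like _2 or _b are one class to them, and where a whole thing is asked for, a point or a joint stands for the part that bears it (a point fixed in the world has none). Each returns a list of dicts, best first, with "score" (0 to 1); they miss things now and then, are a little off and sometimes report something else, mostly with a low value. They report only what shows in the picture. A call takes as long as a camera call. They do not tell look-alikes from the thing itself.
- models.find_in(picture, name): "centre" ([x, y, z] in m, in world coordinates, good to about 4 mm: the middle of the surface that is visible of it).
- models.pinpoint(picture, name): "centre" ([x, y, z] in m, in world coordinates, good to about 4 mm: a listed point, or the origin of a listed thing).
The state is a dict: "t": time; "q": joint angles; "qd": joint speeds; "tau": joint torques, N m; "tcp_pos": TCP position; "tool_rot": TCP orientation; "force": force on the tool from outside, world axes, zero at the start; "ft_torque": the same for the moment, N m; "finger_gap": opening from 0.0 (shut) to 1.0 (fully open).
Only numpy, scipy, OpenCV 4.12 (cv2) and the standard library are available. Lean on these libraries where they do the work, as an engineer would, in place of code of your own. Each camera call takes 0.05 s, during which the arm holds its last target. There are 200 camera calls.

### The job

Set the aluminium lock collar wide end down in the round pocket of the ratchet clamp and let go of it; then, moving the jaw only by pumping the clamp's trigger, bring the jaw up until its sprung rubber pad bears on the collar and is pushed about half way back, never fully home. Finish while holding the trigger squeezed like that, so the collar stays clamped for its screw to be tightened. Leave the dumbbell, the wrist roller and the silicone ring where they are.

Things in the scene. Friction and masses are not known exactly. Their poses are not given: they have to be found in the camera images.
- clamp: Ratchet clamp bolted to the ledge: dark steel bed 16 mm high, 355 mm long (local y -180 to +175 mm), 70 to 100 mm wide. Origin: underside of the bed on its long axis, on the ledge. z up, +y is the way the jaw closes. Along +y: housing (y -127 to -42, 44 mm wide, top 65 mm up) carrying the upright trigger and fixed handle; jaw; pocket; anvil block (60 mm wide, 62 mm high, face at y +140.5).
- pocket (a point): Centre of the floor of the round pocket, 10 mm above the ledge, at clamp local (0, +115 mm); axes as the clamp's. Pocket 54 mm across, 6 mm deep. A collar centred here stands 2.5 mm clear of the anvil on its +y side; the jaw comes from -y and slides it over to the anvil. Fingers fit best on the local +x and -x sides.
- collar: Aluminium lock collar, stepped: a wide barrel 46 mm across and 32 mm high below, a neck 36 mm across and 12 mm high above it (44 mm in all), its bore filled flush by a black nylon insert, about 0.14 kg. Origin: centre of the wide end's underside; z along its axis from wide end to neck. It starts on the ledge, wide end down, left of the clamp (it and the ring may change places).
- handle_face (a point): On the fixed black handle: middle of its flat +y face, at the handle's top end (145 mm above the ledge). The handle is an upright bar 28 mm wide (local x), 12 mm thick (local y, reaching to -y from this point) and stands clear from 65 to 145 mm above the ledge.
- trigger_face (a point): On the steel trigger: middle of its flat -y face (the one to push, towards +y), at its top end (140 mm above the ledge). Upright bar 28 mm wide, 10 mm thick, standing clear from 71 to 140 mm above the ledge. Let go, this face is 46 mm from the handle's +y face; squeezed fully, 28 mm. The handle does not give: a gripper straddling both should be centred where they end up, not on the bars at rest.
- trigger_slide (a joint): Trigger travel in m, straight along local +y: 0 let go, 0.018 fully squeezed (stop). A spring of 1.6 N (let go) to 3 N (squeezed) brings it back. Squeezing drives the jaw forward 1 to 1, after up to 5 mm of free play (the pawl finding the next tooth); on the way back the jaw stays. Jaw drag adds 2 N, and the load on the pad adds to that.
- trigger: The same steel trigger bar as a body; its origin and axes are those of the clamp, shifted along local y by the trigger travel.
- jaw_slide (a joint): Jaw travel in m along local +y, 0 to 0.070; starts between 0 and 0.020. At 0 the untouched pad's face is at clamp local y +40 mm, some 52 to 55 mm from the collar's barrel; 3 to 5 squeezes are needed. Only 2 N of drag holds the jaw: loaded harder it creeps back when the trigger is let go, so the trigger must stay squeezed.
- pad_face (a point): Centre of the face of the round black rubber pad (24 mm across, 8 mm thick) at the front of the jaw, 36 mm above the ledge; it looks to local +y at the collar. Moves with jaw and pad. With the pad untouched it stands 22 mm in front of the steel jaw block's face.
- jaw_front (a point): Centre of the steel jaw block's front face, 36 mm above the ledge, at clamp local y +18 mm plus the jaw travel. The pad stands before it on a bright steel rod; the bare rod between block and pad, 14 mm when untouched, shows how far the pad may still go back.
- pad_slide (a joint): How far the sprung pad is pushed back into the jaw, in m: 0 untouched, 0.014 fully home (crushing). The spring is 0.8 N per mm, no preload: 7 mm is 5.6 N on the collar.
- pad: The rubber pad as a body; origin and axes those of the clamp, shifted along local y with the jaw and the pad.
- dumbbell: Bystander: green dumbbell with hexagonal heads, 181 mm long, 62 mm high, lying beyond the clamp. Origin: middle of its underside, x along it.
- roller: Bystander: steel wrist roller handle, 266 mm long, 36 mm high at its hexagonal ends, lying on the ledge right of the clamp. Origin: middle of its underside, x along it.
- grip_ring: Bystander: flat white silicone ring, 70 mm across, 48 mm hole, 16 mm high, on the ledge left of the clamp. Origin: centre of its underside.
- jaw: The steel jaw block (46 mm wide, 20 mm thick, 62 mm high) as a body; origin and axes those of the clamp, shifted along local y by the jaw travel.
There are look-alikes about, which are no part of the job. What is meant by the collar is not brown or orange, and is the larger of those in its own colour.

How it is judged:
By the outcome, as a careful person would: the job done as asked, in the order asked, and still so for the second after the job is handed in, while the arm keeps its last pose, push and grip.
It also fails if it takes over 61 s, if anything falls off the work surface, if the arm or the gripper's body presses on something with over 40 N, if the wrist force passes 120 N, or if a joint passes its speed limit or range.

## Working session

There is one attempt and no reset: what is moved stays moved. The work goes in short steps, Python scripts to look and compute and a tool call to move; the robot and the scene stay as the last step left them, time stands still between calls to the robot, and variables do not carry over. Pictures are saved under pics/ and viewed, about 8 in all and at most 12, crops included, and the job is handed in when it is done.

Besides the shell and the picture viewer there is one more tool, called after "Request:" in YAML: its name, and indented under it one key for each argument. jog_arm: Moves the arm, as the interface text tells. Its arguments: {"type":"object","properties":{"commands":{"type":"array","items":{"type":"array","items":{"type":"number"}}},"squeeze":{"type":"number"}},"required":["commands"]}

```bash
mkdir -p pics
cat > h.py <<'E'
import cv2, numpy as np
from station import manip, snapshot, workorder, models
def save(p,n): cv2.imwrite(f'pics/{n}.png',cv2.cvtColor(p['image'],cv2.COLOR_RGB2BGR))
def proj(p,X):
    E=np.linalg.inv(p['extrinsics']); c=E[:3,:3]@np.array(X)+E[:3,3]; u=p['intrinsics']@c; return u[:2]/u[2]
def back(p,uv,z):
    E=np.array(p['extrinsics']); d=E[:3,:3]@np.linalg.inv(p['intrinsics'])@np.array([uv[0],uv[1],1.]); o=E[:3,3]; return o+d*(z-o[2])/d[2]
E
python3 - <<'E'
from h import *
np.set_printoptions(precision=4,suppress=True)
s=manip.sense(); print(s, manip.hold_point_z)
P={n:snapshot(n) for n in('top','side')}
ims=[]
for n,p in P.items():
    save(p,n+'0'); print(n,p['extrinsics'][:3,3])
    for k in ['clamp','pocket','collar','handle_face','trigger_face','pad_face','jaw_front','grip_ring','dumbbell','roller']:
        for r in models.pinpoint(p,k)[:4]: print(' ',k,round(r['score'],2),np.array(r['centre']),proj(p,r['centre']).round())
E
```

```text
{'t': 0.0, 'q': array([ 0.9225,  0.5285,  1.4339, -0.    ,  1.1814, -0.1785]), 'qd': array([ 0.001 , -0.0002,  0.0022,  0.0007,  0.0004,  0.0002]), 'tau': array([  0.0005, -44.2336, -17.803 ,  -0.0001,   0.0082,   0.    ]), 'tcp_pos': array([0.2825, 0.5567, 0.2303]), 'tool_rot': array([ 0.2328,  0.9725, -0.001 , -0.0004]), 'force': array([ 0.3775, -0.5776, -0.0434]), 'ft_torque': array([-0.0264,  0.0159,  0.0328]), 'finger_gap': 1.0012789795140105} 0.0187
top [ 0.4691 -0.0137  1.0912]
  clamp 0.86 [ 0.5495 -0.0447  0.0036] [264. 210.]
  pocket 0.75 [0.5407 0.0644 0.0138] [227. 212.]
  collar 0.76 [0.4417 0.3116 0.0015] [142. 245.]
  collar 0.57 [0.4253 0.3884 0.0036] [116. 251.]
  collar 0.48 [0.4006 0.2274 0.0007] [171. 260.]
  collar 0.47 [0.5016 0.2463 0.0029] [165. 225.]
  handle_face 0.92 [ 0.5569 -0.1079  0.1492] [290. 203.]
  handle_face 0.66 [ 0.5524 -0.0488  0.0058] [265. 209.]
  trigger_face 0.48 [ 0.5656 -0.1564  0.1367] [308. 200.]
  pad_face 0.56 [ 0.5527 -0.0068  0.0358] [251. 208.]
  jaw_front 0.57 [ 0.548  -0.0311  0.0399] [260. 209.]
  dumbbell 0.96 [ 0.758   0.0826 -0.0012] [223. 141.]
  dumbbell 0.28 [ 0.549  -0.0507 -0.0014] [266. 210.]
  roller 0.68 [ 0.5073 -0.347   0.002 ] [366. 225.]
side [0.2093 1.0525 0.7577]
  clamp 0.91 [ 0.5506 -0.0485 -0.0024] [272. 219.]
  clamp 0.68 [ 0.5566 -0.0504  0.0022] [270. 217.]
  pocket 0.85 [0.5415 0.0649 0.0113] [263. 235.]
  collar 0.69 [ 0.5619 -0.1576  0.1367] [278. 169.]
  collar 0.66 [0.4245 0.3823 0.0013] [268. 318.]
  collar 0.65 [0.5017 0.2471 0.0011] [256. 276.]
  collar 0.61 [0.4398 0.3111 0.0004] [270. 297.]
  trigger_face 0.39 [ 0.5598 -0.1587  0.1395] [279. 168.]
  pad_face 0.49 [ 0.5472 -0.0058  0.0373] [269. 216.]
  jaw_front 0.8 [ 0.549  -0.0305  0.0372] [270. 212.]
  grip_ring 0.76 [0.5842 0.3308 0.0002] [217. 290.]
  dumbbell 0.59 [ 0.7608  0.0814 -0.0014] [199. 228.]
  roller 0.54 [ 0.5049 -0.3503  0.0044] [305. 180.]
```

View pics/top0.png

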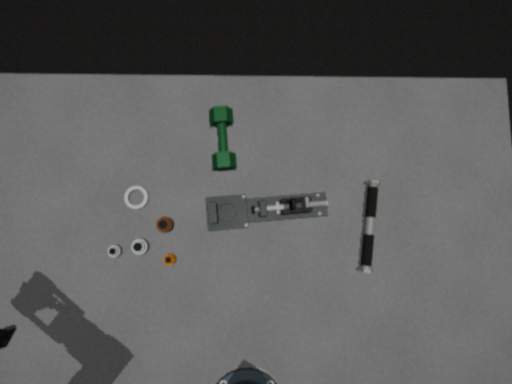

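View pics/side0.png

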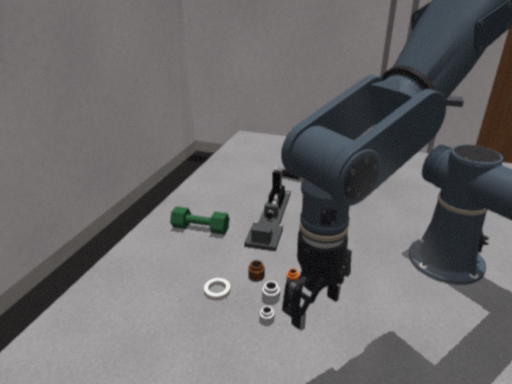

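Run:
```python
from h import *
p=snapshot('top'); im=cv2.cvtColor(p['image'],cv2.COLOR_RGB2BGR)
def crop(im,x0,y0,w,h,s): return cv2.resize(im[y0:y0+h,x0:x0+w],None,fx=s,fy=s,interpolation=cv2.INTER_CUBIC)
a=crop(im,200,185,133,50,6)
# overlay with yaw guess
o=np.array([.5500,-.0470]);S=6
for yaw,c in((.09,(0,255,255)),):
    ex=np.array([np.cos(yaw),np.sin(yaw)]);ey=np.array([-ex[1],ex[0]])
    def pt(x,y,z): u=proj(p,[*(o+ex*x+ey*y),z]); return tuple(int(v) for v in ((u-[200,185]+.5)*S))
    b=a.copy()
    t=[pt(.027*np.cos(i),.115+.027*np.sin(i),.016) for i in np.arange(0,6.3,.1)]; cv2.polylines(b,[np.array(t)],True,c,1)
    for q in [[(-.03,.1405,.062),(.03,.1405,.062)],[(-.05,.175,.016),(.05,.175,.016)],[(-.035,-.18,.016),(.035,-.18,.016)],[(-.05,.06,.016),(-.05,.175,.016)],[(.05,.06,.016),(.05,.175,.016)],[(-.035,-.18,.016),(-.035,.06,.016)],[(.035,-.18,.016),(.035,.06,.016)]]:
        cv2.line(b,pt(*q[0]),pt(*q[1]),c,1)
c=crop(im,100,180,133,50,6)*0
d=crop(im,100,230,90,40,6); c=np.zeros((240,798,3),np.uint8); c[:,:540]=d
cv2.imwrite('pics/z1.png',np.vstack([b[:300],c]))
```

```text
(no output)
```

View pics/z1.png

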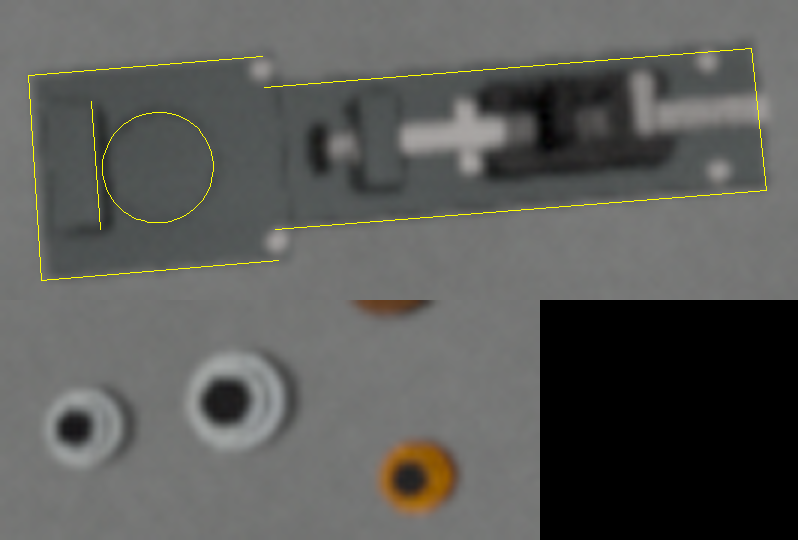

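Run:
```python
from h import *
from scipy.optimize import minimize
p=snapshot('top'); g=p['image'].astype(float).mean(2)
x0,y0,S=124,230,8
sub=cv2.resize(p['image'][y0:y0+34,x0:x0+30],None,fx=S,fy=S,interpolation=cv2.INTER_CUBIC).astype(float).mean(2)
print(np.percentile(sub,[5,20,50,80,95]))
m=(sub>145).astype(np.uint8); n,l,st,_=cv2.connectedComponentsWithStats(m); k=1+np.argmax(st[1:,4]); 
c=max(cv2.findContours((l==k).astype(np.uint8),0,2)[0],key=cv2.contourArea); hull=cv2.convexHull(c).astype(np.float32)
M=cv2.moments(hull); cen=np.array([M['m10'],M['m01']])/M['m00']; cen=(cen+.5)/S-.5+[x0,y0]; A=M['m00']/S**2
a=np.arange(0,6.283,.1)
def model(q):
    P=np.array([proj(p,[q[0]+r*np.cos(t),q[1]+r*np.sin(t),z]) for r,z in((.023,0),(.023,.032),(.018,.044)) for t in a]).astype(np.float32)
    h=cv2.convexHull(P);M=cv2.moments(h);return np.array([M['m10'],M['m01']])/M['m00'],M['m00']
r=minimize(lambda q:np.sum((model(q)[0]-cen)**2),[.441,.311],method='Nelder-Mead',options=dict(xatol=1e-5,fatol=1e-6))
print(r.x,A,model(r.x)[1])
```

```text
[ 76.33333333 114.33333333 116.66666667 119.         151.        ]
[0.43908876 0.31784103] 184.9921875 255.96642800758127
```

Request:
jog_arm:
  commands:
    - [100, 1.9, -3.0, 0, -0.125]
    - [100, 1.9, -3.0, 0, -0.125]
    - [100, 1.9, -3.0, 0, -0.125]
    - [100, 1.9, -3.0, 0, -0.125]
    - [100, 1.9, -3.0, 0, -0.125]
    - [100, 1.9, -3.0, 0, -0.125]
    - [100, 1.9, -3.0, 0, -0.125]
    - [100, 1.9, -3.0, 0, -0.125]

```text
t: 1.87
tcp_pos: [0.4354, 0.3149, 0.2321]
tool_rot: [0.672, 0.741, 0.004, 0.001]
force: [-0.0, 0.3, -0.8]
finger_gap: 1.001
```

Run:
```python
from h import *
from scipy.optimize import minimize
p=snapshot('top'); im=cv2.imread('pics/top0.png')
x0,y0,S=124,230,8
sub=cv2.resize(im[y0:y0+34,x0:x0+32],None,fx=S,fy=S,interpolation=cv2.INTER_CUBIC).astype(float).mean(2)
a=np.arange(0,6.283,.1)
def model(q):
    P=np.array([proj(p,[q[0]+r*np.cos(t),q[1]+r*np.sin(t),z]) for r,z in((.023,0),(.023,.032),(.018,.044)) for t in a]).astype(np.float32)
    h=cv2.convexHull(P);M=cv2.moments(h);return np.array([M['m10'],M['m01']])/M['m00'],M['m00']
for T in(124,128,132):
    n,l,st,_=cv2.connectedComponentsWithStats((sub>T).astype(np.uint8)); k=1+np.argmax(st[1:,4])
    c=max(cv2.findContours((l==k).astype(np.uint8),0,2)[0],key=cv2.contourArea); h=cv2.convexHull(c).astype(np.float32)
    M=cv2.moments(h); cen=(np.array([M['m10'],M['m01']])/M['m00']+.5)/S-.5+[x0,y0]
    r=minimize(lambda q:np.sum((model(q)[0]-cen)**2),[.441,.311],method='Nelder-Mead',options=dict(xatol=1e-5,fatol=1e-6))
    print(T,r.x,M['m00']/S**2,model(r.x)[1])
```

```text
124 [0.43893488 0.31856686] 227.203125 256.1027496904135
128 [0.43897005 0.31835374] 217.6640625 256.06370076851454
132 [0.43902973 0.318167  ] 210.015625 256.0266246336978
```

Request:
jog_arm:
  commands:
    - [100, 0.5, -0.4, -3.0, 0]
    - [100, 0, 0, -4.0, 0]
    - [100, 0, 0, -4.0, 0]
    - [100, 0, 0, -4.0, 0]
    - [100, 0, 0, -3.0, 0]
    - [100, 0, 0, 0, 0]

```text
t: 2.42
tcp_pos: [0.4543, 0.3032, 0.052]
tool_rot: [0.678, 0.735, 0.013, 0.009]
force: [-0.2, 0.1, 0.0]
finger_gap: 1.003
```

Request:
jog_arm:
  commands:
    - [100, -1.4, 0.8, 0, 0]
    - [100, 0, 0, 0, 0]

```text
t: 2.58
tcp_pos: [0.4398, 0.311, 0.0509]
tool_rot: [0.678, 0.735, 0.011, 0.008]
force: [-0.9, -1.4, 0.2]
finger_gap: 0.998
```

Request:
jog_arm:
  commands:
    - [100, 0, 0, -1.2, 0]
    - [100, 0, 0, -1.2, 0]
    - [100, 0, 0, -1.2, 0]
    - [100, 0, 0, -1.0, 0]
    - [100, 0, 0, 0, 0]

```text
t: 3.0
tcp_pos: [0.4472, 0.3144, 0.009]
tool_rot: [0.677, 0.736, 0.019, 0.012]
force: [1.0, -0.4, 0.0]
finger_gap: 1.002
```

Run:
```python
from h import *
from scipy.spatial.transform import Rotation as R
s=manip.sense(); print(s['q'],s['qd'],s['tcp_pos'],s['tool_rot']); print(R.from_quat(s['tool_rot']).as_matrix().round(4))
p=snapshot('side'); 
im=cv2.resize(cv2.cvtColor(p['image'],cv2.COLOR_RGB2BGR)[240:350,210:360],None,fx=5,fy=5,interpolation=cv2.INTER_CUBIC); cv2.imwrite('pics/s2.png',im)
```

```text
[ 0.41171453  0.76792796  1.80713296 -0.01226545  0.52178776  0.33810219] [-0.00166829 -0.03138001 -0.01936548 -0.00253196  0.01328661 -0.00487469] [0.44722904 0.31443418 0.00903942] [0.67658062 0.73602186 0.01924438 0.01183795]
[[-0.0842  0.9955  0.0435]
 [ 0.9964  0.0837  0.0123]
 [ 0.0086  0.0443 -0.999 ]]
```

View pics/s2.png

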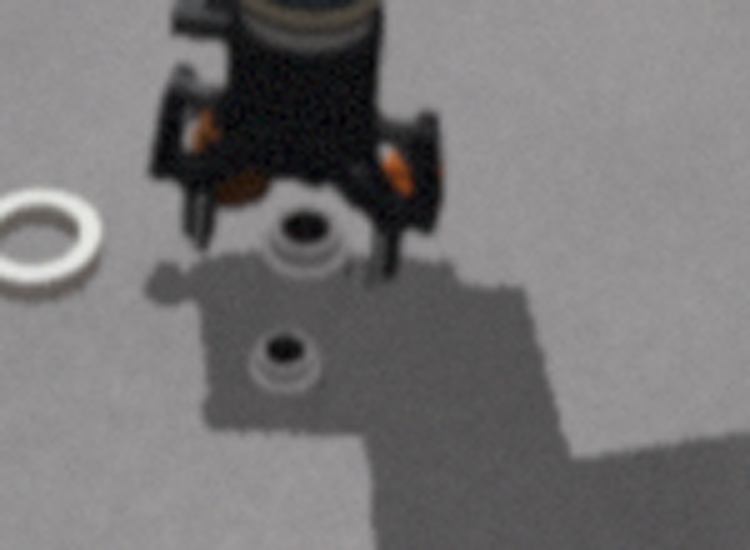

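Request:
jog_arm:
  commands:
    - [100, 0, 0, 1.2, 0]
    - [100, 0, 0, 1.2, 0]
    - [100, 0, 0, 1.2, 0]
    - [100, 0, 0, 1.2, 0]
    - [100, 0, 0, 1.2, 0]
    - [100, 0, 0, 0, 0]

```text
t: 3.55
tcp_pos: [0.4507, 0.3153, 0.0795]
tool_rot: [0.676, 0.736, 0.023, 0.014]
force: [0.6, 0.4, 0.3]
finger_gap: 1.001
```

```bash
cat > q.py <<'E'
from h import *
from scipy.spatial.transform import Rotation as R
s=manip.sense(); print(s['t'],s['q'].round(4),s['tcp_pos'].round(4),s['force'].round(2),s['finger_gap'],'pitch',s['q'][[1,2,4]].sum()-np.pi); M=R.from_quat(s['tool_rot']).as_matrix();print('toolz',M[:,2].round(4),'yang',np.arctan2(M[1,1],M[0,1]))
E
python3 q.py
```

```text
3.55 [ 0.4108  0.6402  1.7831 -0.0101  0.6644  0.3344] [0.4507 0.3153 0.0795] [0.55 0.43 0.33] 1.0009866435932662 pitch -0.053953319785183584
toolz [ 0.052   0.0158 -0.9985] yang 0.08388331730153242
```

Request:
jog_arm:
  commands:
    - [100, 0, 0, 0, 0]
    - [100, 0, 0, 0, 0]
    - [100, 0, 0, 0, 0]
    - [100, 0, 0, 0, 0]

```text
t: 3.88
tcp_pos: [0.4519, 0.3157, 0.0824]
tool_rot: [0.676, 0.736, 0.026, 0.015]
force: [0.5, 0.6, 0.0]
finger_gap: 1.001
```

```bash
python3 q.py
```

```text
3.8833 [ 0.4105  0.6349  1.7827 -0.0102  0.6647  0.3341] [0.4519 0.3157 0.0824] [0.53 0.56 0.04] 1.0008280811640071 pitch -0.05933939245421227
toolz [ 0.0569  0.0179 -0.9982] yang 0.08383400723533299
```

Request:
jog_arm:
  commands:
    - [100, -0.6, -0.1, -2.7, 0]
    - [100, -0.5, -0.2, -2.6, 0]
    - [100, -0.5, -0.1, -2.4, 0]

```text
t: 4.13
tcp_pos: [0.4413, 0.314, 0.0077]
tool_rot: [0.676, 0.736, 0.033, 0.018]
force: [0.2, 0.4, -0.7]
finger_gap: 1.001
```

Request:
jog_arm:
  commands:
    - [90, -0.1, -0.25, -0.4, 0]
    - [30, -0.03, 0, -0.07, 0]
    - [30, -0.03, 0, -0.07, 0]
    - [30, -0.03, 0, -0.07, 0]
    - [30, -0.03, 0, -0.07, 0]
  squeeze: 30

```text
t: 4.55
tcp_pos: [0.4269, 0.3087, 0.0]
tool_rot: [0.678, 0.734, 0.021, 0.011]
force: [0.3, -0.3, -1.6]
finger_gap: 0.53
```

```bash
python3 q.py
```

```text
4.55 [ 0.4157  0.7748  1.861  -0.0072  0.459   0.3427] [0.4269 0.3087 0.    ] [ 0.27 -0.31 -1.55] 0.5303467727003196 pitch -0.04675012970118564
toolz [ 0.044   0.016  -0.9989] yang 0.07910233308743517
```

Request:
jog_arm:
  commands:
    - [30, 0, 0, 3.0, 0]
    - [30, 0, 0, 4.0, 0]
    - [30, 0.5, -1.0, 4.0, 0]
    - [30, 1.5, -3.5, 1.0, 0]
    - [30, 1.5, -3.5, 0, 0]
    - [30, 1.5, -3.5, 0, 0]
    - [30, 1.5, -3.5, 0, 0]

```text
t: 5.13
tcp_pos: [0.493, 0.1604, 0.1326]
tool_rot: [0.673, 0.739, 0.025, 0.014]
force: [0.9, -0.1, -1.6]
finger_gap: 0.534
```

```bash
python3 q.py
```

```text
5.1333 [ 0.091   0.5169  1.8337  0.0195  0.7348 -0.0179] [0.493  0.1604 0.1326] [ 0.93 -0.1  -1.56] 0.53377626058794 pitch -0.05622271805582768
toolz [ 0.0549  0.0182 -0.9983] yang 0.09437559577908923
```

Request:
jog_arm:
  commands:
    - [30, 1.5, -3.0, -0.3, 0]
    - [30, 1.5, -3.0, -0.3, 0]
    - [30, 1.3, -2.0, -0.3, 0]
    - [30, 0.3, -0.5, 0, 0]
    - [30, 0, 0, -0.1, 0]

```text
t: 5.55
tcp_pos: [0.5482, 0.0628, 0.1298]
tool_rot: [0.676, 0.736, 0.03, 0.022]
force: [0.2, 0.6, -0.6]
finger_gap: 0.536
```

```bash
python3 q.py
python3 - <<'E'
from h import *
for n in('side','top'):
    p=snapshot(n); save(p,n+'3')
    for k in('collar','pocket'):
        for r in models.pinpoint(p,k)[:4]: print(n,k,round(r['score'],2),np.array(r['centre']).round(4))
    if n=='side': cv2.imwrite('pics/s3z.png',cv2.resize(cv2.cvtColor(p['image'],cv2.COLOR_RGB2BGR)[150:270,200:350],None,fx=5,fy=5,interpolation=cv2.INTER_CUBIC))
E
```

```text
5.55 [-0.1007  0.5509  1.7652  0.0324  0.7553 -0.2093] [0.5482 0.0628 0.1298] [ 0.19  0.58 -0.62] 0.5359686683499365 pitch -0.07012739277619007
toolz [ 0.0722  0.0151 -0.9973] yang 0.08549569270684093
side collar 0.74 [0.4042 0.2283 0.0031]
side collar 0.63 [ 4.222e-01  3.846e-01 -4.000e-04]
side collar 0.62 [0.5442 0.066  0.1305]
side collar 0.56 [0.5008 0.2457 0.0027]
side pocket 0.97 [0.5415 0.0645 0.0068]
top collar 0.68 [0.5058 0.2448 0.0007]
top collar 0.43 [ 0.5528 -0.0472  0.0034]
top collar 0.42 [0.4232 0.3842 0.0032]
```

View pics/s3z.png

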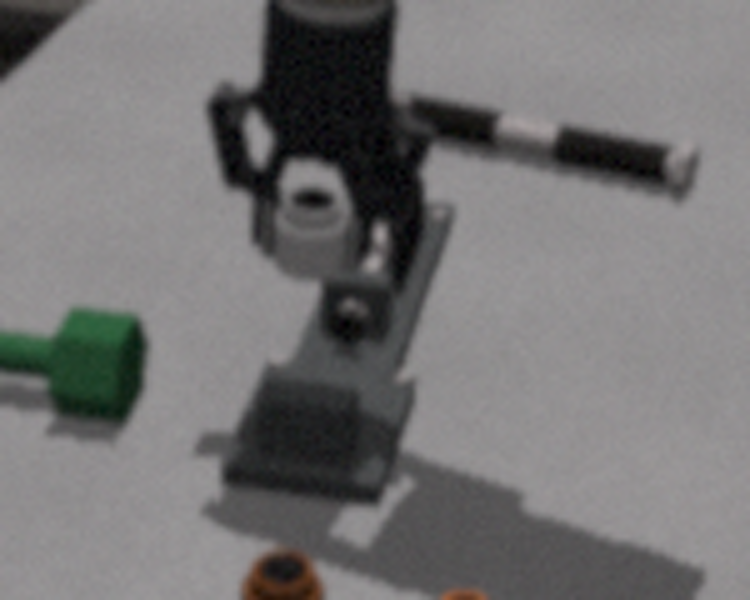

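```bash
python3 - <<'E'
from h import *
p=snapshot('side')
for z in(.128,.130,.132):
  print(z,[ (x,proj(p,[x,.0655,z+.044]).round(1),proj(p,[x,.0655,z+.016]).round(1)) for x in(.542,.546,.550)])
E
python3 q.py
```

```text
0.128 [(0.542, array([263.2, 190.5]), array([263.2, 198.6])), (0.546, array([261.9, 190.3]), array([262. , 198.4])), (0.55, array([260.7, 190.1]), array([260.7, 198.2]))]
0.13 [(0.542, array([263.2, 189.9]), array([263.2, 198. ])), (0.546, array([261.9, 189.7]), array([262. , 197.8])), (0.55, array([260.7, 189.5]), array([260.7, 197.6]))]
0.132 [(0.542, array([263.2, 189.3]), array([263.2, 197.4])), (0.546, array([261.9, 189.1]), array([262. , 197.2])), (0.55, array([260.7, 188.9]), array([260.7, 197. ]))]
5.9 [-0.0951  0.5514  1.7685  0.0327  0.755  -0.2092] [0.5457 0.0661 0.1288] [ 0.12  0.2  -1.16] 0.532010699079793 pitch -0.0666580320257939
toolz [ 0.0687  0.0159 -0.9975] yang 0.09073593883108963
```

Request:
jog_arm:
  commands:
    - [30, -0.2, -0.4, -2.0, 0]
    - [30, -0.1, 0, -3.0, 0]
    - [30, -0.1, 0, -2.5, 0]
    - [30, -0.1, 0, -1.5, 0]
    - [30, 0, 0, 0, 0]

```text
t: 6.32
tcp_pos: [0.5444, 0.0651, 0.0396]
tool_rot: [0.67, 0.741, 0.033, 0.027]
force: [0.7, -6.3, -3.4]
finger_gap: 0.533
```

```bash
python3 - <<'E'
from h import *
p=snapshot('side')
for k in('collar','pocket'):
  for r in models.pinpoint(p,k)[:4]: print(k,round(r['score'],2),np.array(r['centre']).round(4))
E
python3 q.py
```

```text
collar 0.65 [0.5399 0.063  0.0066]
collar 0.62 [ 4.986e-01  2.446e-01 -2.000e-04]
collar 0.51 [0.5396 0.0657 0.0377]
collar 0.48 [ 4.247e-01  3.853e-01 -2.000e-04]
pocket 0.79 [0.5409 0.0628 0.0101]
6.4667 [-0.0964  0.703   1.8274  0.0412  0.5299 -0.2328] [0.5445 0.0651 0.0409] [ 0.33 -4.88 -4.63] 0.5335427717174084 pitch -0.08130650939624484
toolz [ 0.0832  0.0129 -0.9965] yang 0.10153131740153018
```

Request:
jog_arm:
  commands:
    - [30, 0, -0.35, 0, 0]
    - [30, 0, 0, -0.1, 0]

```text
t: 6.63
tcp_pos: [0.544, 0.0627, 0.0395]
tool_rot: [0.669, 0.742, 0.032, 0.026]
force: [-0.6, 0.8, -1.8]
finger_gap: 0.532
```

```bash
python3 - <<'E'
from h import *
p=snapshot('side')
for k in('collar','pocket'):
  for r in models.pinpoint(p,k)[:4]: print(k,round(r['score'],2),np.array(r['centre']).round(4))
cv2.imwrite('pics/s4z.png',cv2.resize(cv2.cvtColor(p['image'],cv2.COLOR_RGB2BGR)[190:260,220:320],None,fx=8,fy=8,interpolation=cv2.INTER_CUBIC))
E
python3 q.py
```

```text
collar 0.74 [0.4075 0.2288 0.0008]
collar 0.63 [0.4986 0.2418 0.002 ]
collar 0.61 [0.5441 0.0644 0.0415]
collar 0.61 [4.229e-01 3.811e-01 3.000e-04]
pocket 0.89 [0.5402 0.0637 0.0094]
6.7833 [-0.1009  0.7049  1.8292  0.0429  0.5273 -0.2409] [0.5439 0.0629 0.0396] [-0.48  0.84 -0.91] 0.5310327253952668 pitch -0.08014995400083658
toolz [ 0.0822  0.0134 -0.9965] yang 0.10355008172154367
```

View pics/s4z.png

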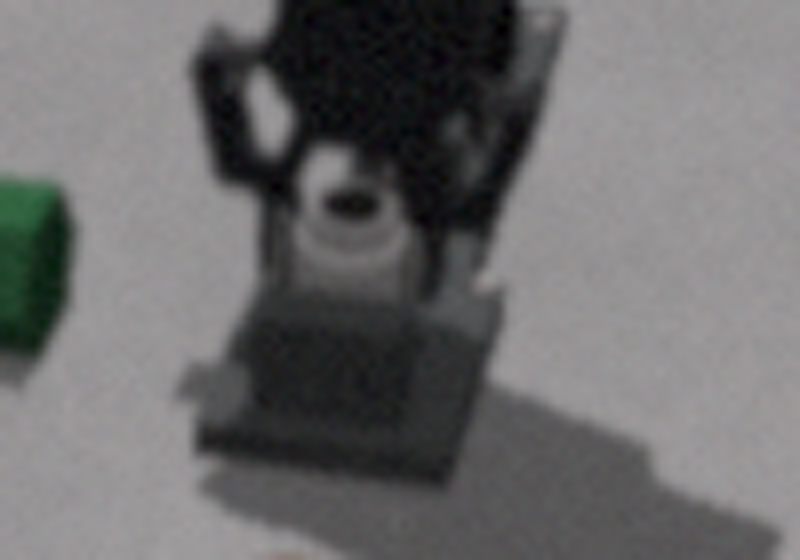

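Run:
```python
from h import *
p=snapshot('side')
f=lambda X:((proj(p,X)-[220,190]+.5)*8).round(0)
for x in(.538,.541,.544,.547): print(x,'insert',f([x,.0645,.084]),'barrel',f([x-.023,.0645,.06]),f([x+.023,.0645,.06]))
yaw=.09;ex=np.array([np.cos(yaw),np.sin(yaw)]);ey=np.array([-ex[1],ex[0]]);o=np.array([.55,-.047])
for a,b,z in((-.03,.1405,.062),(.03,.1405,.062),(-.05,.175,0),(.05,.175,0)): print(a,b,f([*(o+ex*a+ey*b),z]))
```

```text
0.538 insert [361. 207.] barrel [417. 270.] [305. 249.]
0.541 insert [353. 206.] barrel [410. 268.] [298. 247.]
0.544 insert [346. 205.] barrel [402. 267.] [290. 246.]
0.547 insert [339. 203.] barrel [395. 266.] [283. 245.]
-0.03 0.1405 [416. 305.]
0.03 0.1405 [263. 284.]
-0.05 0.175 [446. 497.]
0.05 0.175 [192. 460.]
```

Request:
jog_arm:
  commands:
    - [30, -0.2, 0, -1.0, 0]
    - [30, -0.1, 0, -1.0, 0]
    - [30, -0.1, 0, -0.3, 0]

```text
t: 7.08
tcp_pos: [0.5417, 0.0635, 0.0176]
tool_rot: [0.668, 0.742, 0.034, 0.028]
force: [1.3, -0.1, -2.1]
finger_gap: 0.534
```

```bash
python3 q.py
```

```text
7.0833 [-0.1004  0.745   1.844   0.0486  0.4671 -0.2475] [0.5417 0.0635 0.0176] [ 1.31 -0.06 -2.12] 0.534098167269721 pitch -0.0855420837195413
toolz [ 0.0877  0.0132 -0.9961] yang 0.104481791620717
```

Request:
jog_arm:
  commands:
    - [30, 0.0, -0.05, -0.3, 0]
    - [30, 0, 0, -0.3, 0]

```text
t: 7.25
tcp_pos: [0.5415, 0.0636, 0.0155]
tool_rot: [0.668, 0.743, 0.034, 0.028]
force: [-7.4, -1.1, 46.4]
finger_gap: 0.532
```

```bash
python3 - <<'E'
from h import *
p=snapshot('side')
for k in('collar','pocket'):
  for r in models.pinpoint(p,k)[:5]: print(k,round(r['score'],2),np.array(r['centre']).round(4))
E
python3 q.py
```

```text
collar 0.86 [0.4987 0.2468 0.001 ]
collar 0.73 [ 0.4245  0.3837 -0.0015]
collar 0.64 [4.038e-01 2.306e-01 1.000e-04]
collar 0.45 [0.54   0.0653 0.0163]
collar 0.31 [ 0.549  -0.0469 -0.0027]
pocket 0.71 [0.5411 0.0629 0.01  ]
7.4 [-0.1007  0.7482  1.8456  0.0505  0.4615 -0.25  ] [0.5415 0.0635 0.0159] [-4.32 -0.46 27.24] 0.5295865050969276 pitch -0.08632605998183651
toolz [ 0.0885  0.0136 -0.996 ] yang 0.10491661497340579
```

Request:
jog_arm:
  commands:
    - [30, 0, 0, 0.15, 0]
    - [60, 0, 0, 0, 0]
    - [60, 0, 0, 0, 0]
    - [70, 0, 0, 0, 0]

```text
t: 7.73
tcp_pos: [0.5431, 0.0635, 0.0205]
tool_rot: [0.668, 0.742, 0.036, 0.031]
force: [-0.0, 0.0, 0.6]
finger_gap: 0.696
```

```bash
python3 - <<'E'
from h import *
p=snapshot('side')
for r in models.pinpoint(p,'collar')[:5]: print(round(r['score'],2),np.array(r['centre']).round(4))
cv2.imwrite('pics/s5z.png',cv2.resize(cv2.cvtColor(p['image'],cv2.COLOR_RGB2BGR)[190:260,220:320],None,fx=8,fy=8,interpolation=cv2.INTER_CUBIC))
E
python3 q.py
```

```text
0.79 [4.242e-01 3.858e-01 3.000e-04]
0.72 [0.5015 0.2452 0.0028]
0.53 [0.4028 0.2295 0.0012]
0.47 [0.5423 0.0672 0.0088]
7.8333 [-0.1005  0.7401  1.8449  0.0504  0.4654 -0.2498] [0.5429 0.0636 0.0201] [0.21 0.2  0.87] 0.6975577163312531 pitch -0.09118382974451089
toolz [ 0.0933  0.0133 -0.9955] yang 0.10513605037591706
```

View pics/s5z.png

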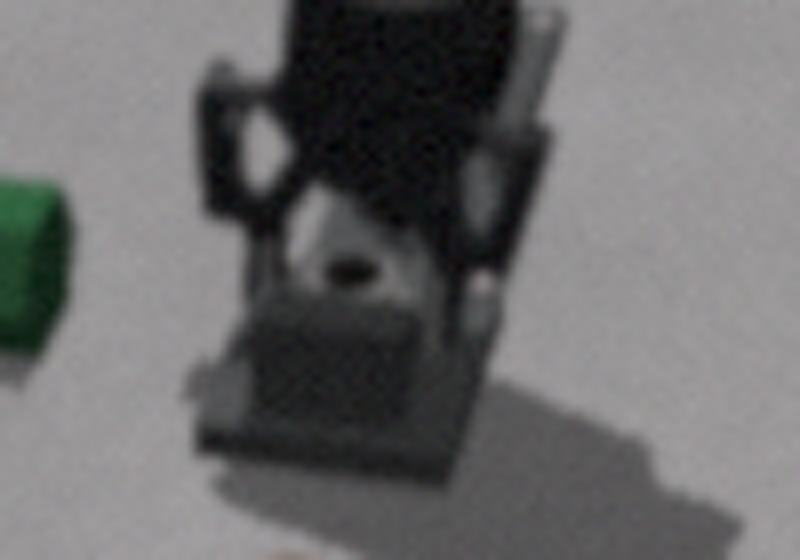

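Request:
jog_arm:
  commands:
    - [100, 0, 0, 1.5, 0]
    - [100, 0, 0, 4.0, 0]
    - [100, 0, 0, 4.0, 0]
    - [100, 0, -0.5, 4.0, 0.125]
    - [100, 0.2, -1.5, 3.5, 0.125]
    - [100, 0.2, -2.0, 1.5, 0.125]
    - [100, 0.2, -2.0, 0, 0.125]
    - [100, 0.2, -2.0, 0, 0.125]

```text
t: 8.5
tcp_pos: [0.5456, -0.0147, 0.2082]
tool_rot: [0.405, 0.913, 0.036, 0.016]
force: [-0.2, 0.2, -0.8]
finger_gap: 1.003
```

Request:
jog_arm:
  commands:
    - [100, 0.2, -2.0, 0, 0.125]
    - [100, 0.2, -2.0, 0, 0.125]
    - [100, 0.2, -2.0, 0, 0.125]
    - [100, 0.2, -1.5, 0, 0.125]
    - [100, 0, -1.0, 0, 0.125]
    - [100, 0, 0, 0, 0.125]
    - [100, 0, 0, 0, 0.125]
    - [100, 0, 0, 0, 0]

```text
t: 9.17
tcp_pos: [0.5541, -0.11, 0.2053]
tool_rot: [-0.02, 0.999, 0.04, -0.002]
force: [-0.5, -0.3, 0.4]
finger_gap: 0.999
```

```bash
python3 q.py
python3 - <<'E'
from h import *
for n in('side','top'):
    p=snapshot(n); save(p,n+'6')
    for k in('collar','pocket','handle_face','trigger_face','pad_face','jaw_front'):
        for r in models.pinpoint(p,k)[:5]: 
            if abs(r['centre'][0]-.55)<.03 and r['centre'][1]<.1: print(n,k,round(r['score'],2),np.array(r['centre']).round(4))
    a=[cv2.resize(cv2.cvtColor(p['image'],cv2.COLOR_RGB2BGR)[150:260,220:320] if n=='side' else cv2.cvtColor(p['image'],cv2.COLOR_RGB2BGR)[160:270,200:340],None,fx=5,fy=5,interpolation=cv2.INTER_CUBIC)]
    cv2.imwrite(f'pics/{n}6z.png',a[0]);
E
python3 q.py
```

```text
9.1667 [-0.4312  0.4886  1.5977  0.0783  1.0944 -2.0783] [ 0.5541 -0.11    0.2053] [-0.47 -0.34  0.36] 0.9987548918492802 pitch 0.039042603096087536
toolz [-0.0052  0.0789 -0.9969] yang 1.6097907719506674
side collar 0.49 [0.5401 0.0671 0.006 ]
side pocket 0.68 [0.5412 0.0633 0.0089]
side handle_face 0.58 [ 0.559  -0.112   0.1435]
side handle_face 0.53 [ 0.5456 -0.0086  0.0362]
side trigger_face 0.4 [ 0.5619 -0.1606  0.1354]
side pad_face 0.51 [ 0.5426 -0.0067  0.0389]
side jaw_front 0.79 [ 0.549  -0.0343  0.0374]
top collar 0.76 [0.5434 0.0642 0.0091]
top pocket 0.89 [0.5376 0.065  0.0125]
top pocket 0.47 [ 0.5521 -0.0494  0.0033]
top pad_face 0.43 [ 0.5505 -0.0054  0.0371]
top jaw_front 0.69 [ 0.548  -0.0317  0.0396]
9.8667 [-0.4302  0.4867  1.5983  0.0784  1.0945 -2.0759] [ 0.554  -0.1093  0.2061] [ 0.09 -0.13  0.35] 1.001579687461679 pitch 0.037945979139389685
toolz [-0.0042  0.0785 -0.9969] yang 1.608334821144219
```

View pics/side6z.png

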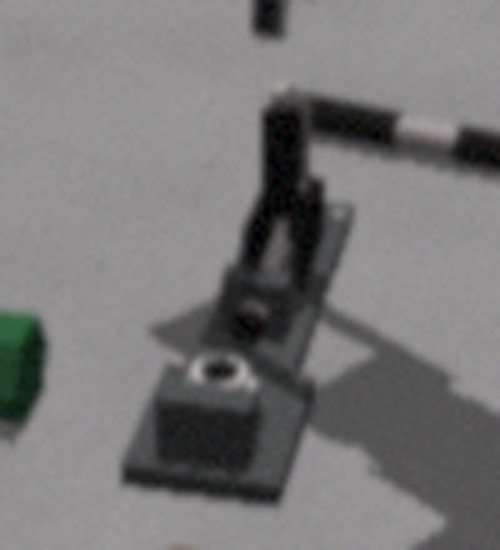

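Request:
jog_arm:
  commands:
    - [100, 0.4, -1.5, -0.5, 0.05]
    - [100, 0, 0, -0.8, 0]
    - [100, 0, 0, -0.8, 0]

```text
t: 10.12
tcp_pos: [0.5591, -0.1244, 0.1861]
tool_rot: [-0.044, 0.998, 0.039, -0.0]
force: [-0.7, 0.6, -0.3]
finger_gap: 1.0
```

```bash
python3 q.py
```

```text
10.1167 [-0.4497  0.5233  1.5959  0.0773  1.0612 -2.1481] [ 0.5591 -0.1244  0.1861] [-0.74  0.63 -0.27] 1.0000082210417005 pitch 0.038781472913667514
toolz [-0.0044  0.077  -0.997 ] yang 1.65947742906898
```

Aligned; descend.

Request:
jog_arm:
  commands:
    - [100, -0.1, 0, -2.3, 0]
    - [100, -0.1, 0, -2.3, 0]
    - [100, -0.1, 0, -2.3, 0]
    - [100, -0.1, 0, -2.0, 0]
    - [100, 0, 0, -0.1, 0]

```text
t: 10.53
tcp_pos: [0.5533, -0.1218, 0.0906]
tool_rot: [-0.041, 0.998, 0.039, -0.001]
force: [-0.4, 1.1, -0.2]
finger_gap: 0.999
```

```bash
python3 q.py
python3 - <<'E'
from h import *
p=snapshot('side')
for k in('handle_face','trigger_face','pad_face','jaw_front'):
    for r in models.pinpoint(p,k)[:3]: print(k,round(r['score'],2),np.array(r['centre']).round(4))
cv2.imwrite('pics/s7z.png',cv2.resize(cv2.cvtColor(p['image'],cv2.COLOR_RGB2BGR)[130:250,220:320],None,fx=5,fy=5,interpolation=cv2.INTER_CUBIC))
E
```

```text
10.5333 [-0.4507  0.6566  1.6791  0.0917  0.8463 -2.1657] [ 0.5533 -0.1218  0.0906] [-0.38  1.11 -0.23] 0.999049608654481 pitch 0.04042159697124248
toolz [-0.0045  0.0784 -0.9969] yang 1.6529063499530563
handle_face 0.98 [ 0.5599 -0.1101  0.1423]
trigger_face 0.51 [ 0.5591 -0.1593  0.1376]
pad_face 0.35 [ 0.546  -0.0099  0.038 ]
pad_face 0.23 [ 0.5057 -0.3471  0.0055]
jaw_front 0.61 [ 0.5468 -0.0319  0.0391]
```

View pics/s7z.png

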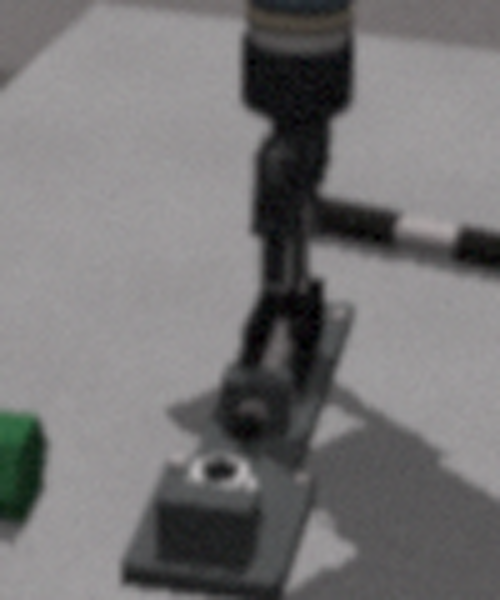

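Request:
jog_arm:
  commands:
    - [100, 0.4, -0.3, 0, 0]
    - [60, 0, 0, -0.05, 0]
    - [45, 0, 0, -0.05, 0]
    - [28, 0, 0, -0.05, 0]
    - [28, 0, 0, -0.05, 0]
    - [28, 0, 0, -0.05, 0]
  squeeze: 25

```text
t: 11.28
tcp_pos: [0.5654, -0.1243, 0.1006]
tool_rot: [-0.04, 0.998, 0.039, 0.009]
force: [-0.2, 14.8, 6.6]
finger_gap: 0.351
```

```bash
python3 q.py
cat > j.py <<'E'
from h import *
ey=np.array([-.0899,.996]);P=np.array([.5413,.0646])
for n in('side','top'):
    p=snapshot(n)
    for k in('handle_face','trigger_face','pad_face','jaw_front'):
        for r in models.pinpoint(p,k)[:1]: c=np.array(r['centre']); print(n,k,round(r['score'],2),c.round(4),'local y mm',round(((c[:2]-P)@ey+.115)*1e3,1))
E
python3 j.py
```

```text
11.2833 [-0.4497  0.6471  1.657   0.1015  0.8603 -2.1673] [ 0.5654 -0.1243  0.1006] [-0.21 14.83  6.64] 0.3506636070300777 pitch 0.022732406874452327
toolz [ 0.0153  0.0779 -0.9968] yang 1.6513125767098966
side handle_face 0.94 [ 0.5606 -0.1119  0.14  ] local y mm -62.5
side pad_face 0.59 [0.5436 0.0063 0.0363] local y mm 56.7
side jaw_front 0.71 [ 0.5483 -0.0169  0.0389] local y mm 33.2
top handle_face 0.84 [ 0.5577 -0.111   0.1438] local y mm -61.4
top trigger_face 0.38 [ 5.491e-01 -3.340e-02 -2.000e-04] local y mm 16.7
```

Request:
jog_arm:
  commands:
    - [90, -0.2, 0.1, -0.1, 0]
    - [90, -0.2, 0, -0.2, 0]
    - [90, -0.2, 0, -0.1, 0]
    - [90, -0.1, 0, -0.1, 0]
    - [90, -0.05, 0, -0.05, 0]

```text
t: 12.2
tcp_pos: [0.5586, -0.123, 0.0957]
tool_rot: [-0.042, 0.998, 0.036, 0.011]
force: [0.3, 1.0, -0.5]
finger_gap: 0.9
```

```bash
python3 q.py
```

```text
12.2 [-0.4517  0.6468  1.6809  0.1012  0.8317 -2.1751] [ 0.5586 -0.123   0.0957] [ 0.27  0.96 -0.46] 0.9001991512192966 pitch 0.0177309667986858
toolz [ 0.019   0.0738 -0.9971] yang 1.6554945068172757
```

Request:
jog_arm:
  commands:
    - [28, 0, 0, -0.05, 0]
    - [28, -0.03, 0, -0.05, 0]
    - [28, -0.03, 0, -0.05, 0]
    - [28, -0.03, 0, -0.05, 0]
    - [28, -0.03, 0, -0.05, 0]

```text
t: 12.62
tcp_pos: [0.5594, -0.1247, 0.0954]
tool_rot: [-0.041, 0.998, 0.036, 0.014]
force: [-0.6, -3.8, -0.0]
finger_gap: 0.345
```

```bash
python3 q.py; python3 j.py
```

```text
12.6167 [-0.4548  0.647   1.682   0.1042  0.8259 -2.1779] [ 0.5594 -0.1247  0.0954] [-0.61 -3.78 -0.04] 0.3445810102103522 pitch 0.013240298563112152
toolz [ 0.0242  0.0733 -0.997 ] yang 1.653050649832398
side handle_face 0.98 [ 0.5587 -0.1126  0.1414] local y mm -63.1
side pad_face 0.58 [0.5456 0.0281 0.0378] local y mm 78.3
side jaw_front 0.75 [0.5452 0.0051 0.0374] local y mm 55.4
top handle_face 0.94 [ 0.5546 -0.1087  0.1443] local y mm -58.8
top pad_face 0.42 [0.5495 0.0302 0.0347] local y mm 80.0
top jaw_front 0.53 [0.5436 0.002  0.0378] local y mm 52.4
```

Request:
jog_arm:
  commands:
    - [88, -0.03, 0.1, -0.05, 0]
    - [88, -0.03, 0.05, -0.05, 0]
    - [88, -0.03, 0, -0.05, 0]
    - [88, -0.03, 0, -0.05, 0]
    - [88, -0.03, 0, -0.05, 0]

```text
t: 13.53
tcp_pos: [0.5562, -0.122, 0.0909]
tool_rot: [-0.039, 0.998, 0.038, 0.011]
force: [0.4, -0.5, -0.2]
finger_gap: 0.881
```

```bash
python3 q.py; python3 j.py
```

```text
13.5333 [-0.4538  0.6521  1.6901  0.1071  0.8181 -2.1772] [ 0.5562 -0.122   0.0909] [ 0.42 -0.51 -0.15] 0.880515573369469 pitch 0.018793995462528912
toolz [ 0.0199  0.0771 -0.9968] yang 1.6504407838063047
side handle_face 0.78 [ 0.5592 -0.1111  0.1422] local y mm -61.6
side trigger_face 0.47 [ 0.5584 -0.1589  0.137 ] local y mm -109.1
side pad_face 0.46 [0.5431 0.0254 0.0367] local y mm 75.8
side jaw_front 0.65 [ 0.548  -0.0483 -0.0017] local y mm 1.9
top handle_face 0.6 [ 0.5583 -0.1085  0.144 ] local y mm -58.9
top trigger_face 0.65 [0.5435 0.0617 0.0114] local y mm 111.9
top pad_face 0.38 [0.549  0.0283 0.0331] local y mm 78.2
top jaw_front 0.64 [0.5473 0.0044 0.0409] local y mm 54.5
```

Request:
jog_arm:
  commands:
    - [28, 0.05, 0, 0, 0]
    - [28, 0, 0, 0, 0]
    - [28, -0.03, 0, -0.05, 0]
    - [28, -0.03, 0, -0.05, 0]
    - [28, -0.03, 0, -0.05, 0]

```text
t: 14.45
tcp_pos: [0.5599, -0.1247, 0.0934]
tool_rot: [-0.04, 0.998, 0.035, 0.016]
force: [-0.9, -5.0, -0.8]
finger_gap: 0.345
```

```bash
python3 q.py; python3 j.py
```

```text
14.45 [-0.4544  0.6488  1.6865  0.1055  0.8132 -2.179 ] [ 0.5599 -0.1247  0.0934] [-0.88 -4.96 -0.8 ] 0.34476741463983923 pitch 0.006921368149152229
toolz [ 0.0299  0.0706 -0.9971] yang 1.653064073659147
side trigger_face 0.39 [ 0.558  -0.1152  0.1407] local y mm -65.6
side jaw_front 0.47 [0.544  0.0209 0.0393] local y mm 71.2
top handle_face 0.92 [ 0.5596 -0.1113  0.1438] local y mm -61.8
top trigger_face 0.23 [ 0.557  -0.1093  0.1478] local y mm -59.6
top pad_face 0.47 [0.5473 0.0478 0.0344] local y mm 97.7
top jaw_front 0.56 [0.5425 0.0228 0.039 ] local y mm 73.3
```

Request:
jog_arm:
  commands:
    - [88, -0.03, 0.1, -0.05, 0]
    - [88, -0.03, 0.05, -0.05, 0]
    - [88, -0.03, 0, -0.05, 0]
    - [88, -0.03, 0, -0.05, 0]
    - [88, -0.03, 0, -0.05, 0]

```text
t: 15.37
tcp_pos: [0.5573, -0.1222, 0.089]
tool_rot: [-0.038, 0.998, 0.037, 0.015]
force: [0.4, 0.6, 0.5]
finger_gap: 0.883
```

```bash
python3 q.py; python3 j.py
python3 - <<'E'
from h import *
p=snapshot('top'); c=cv2.cvtColor(p['image'],cv2.COLOR_RGB2BGR)
q=snapshot('side'); d=cv2.cvtColor(q['image'],cv2.COLOR_RGB2BGR)
a=cv2.resize(c[185:235,200:300],None,fx=7,fy=7,interpolation=cv2.INTER_CUBIC);b=cv2.resize(d[195:245,220:320],None,fx=5,fy=5,interpolation=cv2.INTER_CUBIC)
b=np.pad(b,((0,0),(0,200),(0,0))); cv2.imwrite('pics/j8.png',np.vstack([a,b]))
ex=np.array([.996,.0899]);ey=np.array([-.0899,.996]);P=np.array([.5413,.0646])
for y in(54,72,76,94.5): u=proj(p,[*(P+ey*(y-115)/1e3),.036]); print(y,((u-[200,185]+.5)*7).round())
E
```

```text
15.3667 [-0.4539  0.6541  1.6939  0.11    0.8052 -2.1782] [ 0.5573 -0.1222  0.089 ] [0.41 0.65 0.52] 0.8827923160816412 pitch 0.011612513106970201
toolz [ 0.027   0.0749 -0.9968] yang 1.6487460421384965
side handle_face 0.78 [ 0.5601 -0.1155  0.1419] local y mm -66.1
side trigger_face 0.51 [ 0.5604 -0.16    0.1349] local y mm -110.4
side jaw_front 0.58 [0.5461 0.0228 0.0417] local y mm 72.9
top handle_face 0.88 [ 0.5573 -0.1087  0.1452] local y mm -59.0
top jaw_front 0.81 [0.5419 0.0242 0.0361] local y mm 74.7
54 [336. 176.]
72 [292. 180.]
76 [283. 180.]
94.5 [238. 184.]
```

View pics/j8.png

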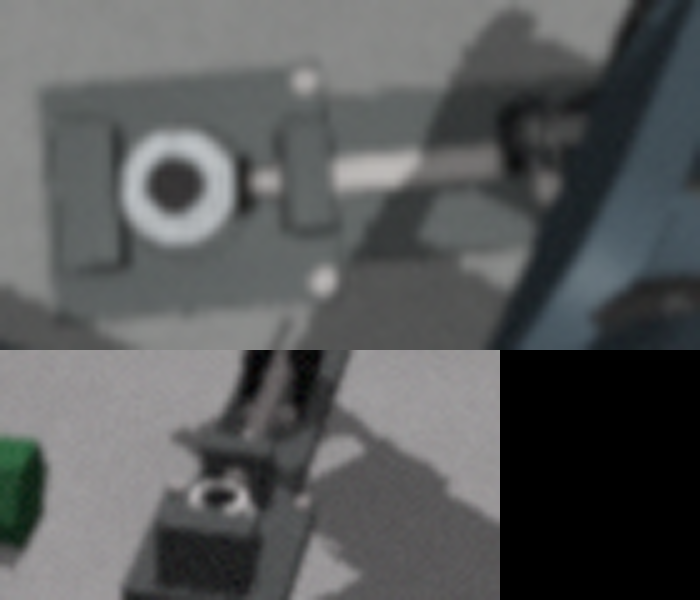

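```bash
cat > f.py <<'E'
from h import *
F=[];S=[]
for i in range(4):
    snapshot('side'); s=manip.sense(); F.append(s['force']); S.append(s['tcp_pos'][1]-.0425*s['finger_gap']+.1574)
print('t',s['t'],'tcp',s['tcp_pos'].round(4),'gap',s['finger_gap'].round(4),'F',np.mean(F,0).round(2),np.std(F,0).round(2),'s mm',np.round(np.array(S)*1e3,2))
E
python3 f.py
```

```text
Traceback (most recent call last):
  File "f.py", line 5, in <module>
    print('t',s['t'],'tcp',s['tcp_pos'].round(4),'gap',s['finger_gap'].round(4),'F',np.mean(F,0).round(2),np.std(F,0).round(2),'s mm',np.round(np.array(S)*1e3,2))
                                                       ^^^^^^^^^^^^^^^^^^^^^
AttributeError: 'float' object has no attribute 'round'
```

Request:
jog_arm:
  commands:
    - [68, 0, 0, -0.03, 0]
    - [68, 0, 0, -0.03, 0]
    - [68, 0, 0.02, -0.03, 0]

```text
t: 16.42
tcp_pos: [0.559, -0.1248, 0.0894]
tool_rot: [-0.039, 0.999, 0.034, 0.017]
force: [-0.1, -1.6, 1.4]
finger_gap: 0.682
```

```bash
python3 f.py
```

```text
Traceback (most recent call last):
  File "f.py", line 5, in <module>
    print('t',s['t'],'tcp',s['tcp_pos'].round(4),'gap',s['finger_gap'].round(4),'F',np.mean(F,0).round(2),np.std(F,0).round(2),'s mm',np.round(np.array(S)*1e3,2))
                                                       ^^^^^^^^^^^^^^^^^^^^^
AttributeError: 'float' object has no attribute 'round'
```

Request:
jog_arm:
  commands:
    - [60, 0, 0.05, -0.03, 0]
    - [60, 0, 0.05, -0.03, 0]

```text
t: 16.78
tcp_pos: [0.5599, -0.1261, 0.0895]
tool_rot: [-0.04, 0.999, 0.032, 0.018]
force: [-1.1, -2.5, 1.6]
finger_gap: 0.603
```

```bash
python3 f.py
```

```text
Traceback (most recent call last):
  File "f.py", line 5, in <module>
    print('t',s['t'],'tcp',s['tcp_pos'].round(4),'gap',s['finger_gap'].round(4),'F',np.mean(F,0).round(2),np.std(F,0).round(2),'s mm',np.round(np.array(S)*1e3,2))
                                                       ^^^^^^^^^^^^^^^^^^^^^
AttributeError: 'float' object has no attribute 'round'
```

```bash
sed -i "s/s\['finger_gap'\].round(4)/round(s['finger_gap'],4)/" f.py; python3 f.py
```

```text
t 17.1833 tcp [ 0.5599 -0.126   0.0895] gap 0.5993 F [-1.66 -5.31  2.45] [0.27 0.13 0.45] s mm [5.86 6.08 5.95 5.92]
```

Request:
jog_arm:
  commands:
    - [56, -0.05, 0.15, -0.03, 0]
    - [56, -0.05, 0.1, -0.03, 0]

```text
t: 17.35
tcp_pos: [0.5602, -0.1266, 0.0897]
tool_rot: [-0.041, 0.999, 0.029, 0.02]
force: [-0.8, -5.4, 1.2]
finger_gap: 0.56
```

```bash
python3 f.py
```

```text
t 17.55 tcp [ 0.5602 -0.1265  0.0896] gap 0.5554 F [-1.63 -5.2   2.32] [0.43 0.37 0.21] s mm [7.14 7.14 6.97 7.27]
```

Request:
jog_arm:
  commands:
    - [52, -0.05, 0.15, -0.03, 0]
    - [52, -0.05, 0.1, -0.03, 0]

```text
t: 17.72
tcp_pos: [0.5604, -0.1274, 0.0898]
tool_rot: [-0.041, 0.999, 0.026, 0.021]
force: [-2.0, -5.3, 1.5]
finger_gap: 0.522
```

```bash
python3 f.py; python3 j.py
```

```text
t 17.9167 tcp [ 0.5604 -0.1273  0.0898] gap 0.5153 F [-0.85 -6.35  2.25] [0.26 0.55 0.28] s mm [7.98 8.02 7.83 8.15]
side handle_face 0.96 [ 0.5589 -0.1115  0.1431] local y mm -62.0
side pad_face 0.41 [0.5398 0.0645 0.0077] local y mm 115.0
side jaw_front 0.81 [0.5438 0.0257 0.0373] local y mm 76.0
top handle_face 0.63 [ 0.5582 -0.1071  0.146 ] local y mm -57.5
top pad_face 0.49 [0.5439 0.0446 0.0348] local y mm 94.8
top jaw_front 0.8 [0.5405 0.0281 0.0401] local y mm 78.7
```

Request:
jog_arm:
  commands:
    - [48, -0.05, 0.2, -0.03, 0]
    - [48, -0.05, 0.2, -0.03, 0]

```text
t: 18.58
tcp_pos: [0.5606, -0.1278, 0.0899]
tool_rot: [-0.043, 0.999, 0.022, 0.022]
force: [-2.4, -8.0, 0.7]
finger_gap: 0.481
```

```bash
python3 f.py
```

```text
t 18.7833 tcp [ 0.5606 -0.1278  0.09  ] gap 0.4797 F [-2.22 -8.86  1.89] [0.53 0.24 0.41] s mm [9.11 9.37 9.2  9.2 ]
```

Request:
jog_arm:
  commands:
    - [46, -0.05, 0.3, -0.03, 0]
    - [46, -0.05, 0.25, -0.03, 0]

```text
t: 18.95
tcp_pos: [0.5605, -0.1276, 0.0899]
tool_rot: [-0.044, 0.999, 0.017, 0.024]
force: [-1.2, -9.8, -0.2]
finger_gap: 0.464
```

```bash
python3 f.py; python3 j.py; python3 q.py
```

```text
t 19.15 tcp [ 0.5606 -0.1276  0.0899] gap 0.463 F [-2.41 -9.94  1.64] [0.34 0.41 0.35] s mm [10.22 10.09 10.31 10.13]
side handle_face 0.8 [ 0.558  -0.1135  0.1422] local y mm -63.9
side trigger_face 0.44 [ 0.5572 -0.1487  0.1372] local y mm -98.9
side jaw_front 0.75 [0.5418 0.0306 0.0384] local y mm 81.1
top handle_face 0.69 [ 0.7555  0.0803 -0.0021] local y mm 111.4
top pad_face 0.45 [0.5434 0.044  0.0372] local y mm 94.3
19.65 [-0.4459  0.6486  1.7025  0.076   0.7667 -2.1582] [ 0.5606 -0.1276  0.0899] [ -1.55 -10.85   1.92] 0.46105291037427104 pitch -0.02379317681637305
toolz [ 0.0455  0.0367 -0.9983] yang 1.6589513788167414
```

```bash
cat > prof.py <<'E'
from h import *
ex=np.array([.996,.0899]);ey=np.array([-.0899,.996]);P=np.array([.5413,.0646])
def prof(img,p,ys,z=.040,xs=(-3,-1.5,0,1.5,3)):
    out=[]
    for y in ys:
        uv=np.array([proj(p,[*(P+ey*(y-115)/1e3+ex*x/1e3),z]) for x in xs],np.float32)
        out.append(cv2.remap(img,uv[:,0],uv[:,1],cv2.INTER_LINEAR).mean())
    return np.array(out).astype(int)
if __name__=='__main__':
    p=snapshot('top'); im=[snapshot('top')['image'].astype(np.float32).mean(2) for _ in range(5)]; now=np.mean(im,0).astype(np.float32)
    save(p,'top9')
    ref=cv2.imread('pics/top0.png').astype(np.float32).mean(2)
    y=np.arange(14,50,1);print('ref'); print(np.c_[y,prof(ref,p,y)].tolist())
    ref=cv2.imread('pics/top6.png').astype(np.float32).mean(2); print(np.c_[y,prof(ref,p,y)].tolist())
    y=np.arange(70,102,1);print('now');print(np.c_[y,prof(now,p,y)].tolist())
E
python3 prof.py; python3 f.py
```

```text
ref
[[14, 81], [15, 80], [16, 77], [17, 74], [18, 72], [19, 76], [20, 82], [21, 88], [22, 96], [23, 104], [24, 111], [25, 115], [26, 119], [27, 122], [28, 123], [29, 124], [30, 123], [31, 119], [32, 115], [33, 104], [34, 90], [35, 76], [36, 62], [37, 49], [38, 36], [39, 33], [40, 33], [41, 33], [42, 39], [43, 46], [44, 54], [45, 62], [46, 70], [47, 77], [48, 80], [49, 82]]
[[14, 65], [15, 66], [16, 67], [17, 68], [18, 69], [19, 76], [20, 84], [21, 91], [22, 96], [23, 101], [24, 105], [25, 108], [26, 110], [27, 112], [28, 112], [29, 112], [30, 109], [31, 102], [32, 95], [33, 84], [34, 70], [35, 57], [36, 46], [37, 36], [38, 27], [39, 28], [40, 30], [41, 33], [42, 38], [43, 44], [44, 49], [45, 51], [46, 53], [47, 55], [48, 55], [49, 56]]
now
[[70, 98], [71, 98], [72, 98], [73, 98], [74, 98], [75, 98], [76, 97], [77, 96], [78, 95], [79, 97], [80, 101], [81, 105], [82, 114], [83, 125], [84, 136], [85, 133], [86, 128], [87, 121], [88, 106], [89, 89], [90, 74], [91, 64], [92, 55], [93, 54], [94, 77], [95, 99], [96, 121], [97, 141], [98, 162], [99, 173], [100, 175], [101, 177]]
t 20.15 tcp [ 0.5606 -0.1276  0.0899] gap 0.4628 F [-2.7  -9.79  1.42] [0.93 0.26 0.51] s mm [10.12 10.16 10.13 10.12]
```

```bash
python3 - <<'E'
from h import *
c=cv2.imread('pics/top9.png'); q=snapshot('side'); d=cv2.cvtColor(q['image'],cv2.COLOR_RGB2BGR)
for r in models.pinpoint(q,'collar')[:5]: print(round(r['score'],2),np.array(r['centre']).round(4))
for k in('dumbbell','grip_ring','roller'): print(k,[np.array(r['centre']).round(3) for r in models.pinpoint(q,k)[:1]])
a=cv2.resize(c[190:230,200:300],None,fx=7,fy=7,interpolation=cv2.INTER_CUBIC);b=cv2.resize(d[140:245,180:320],None,fx=3,fy=3,interpolation=cv2.INTER_CUBIC)
cv2.imwrite('pics/fin.png',np.vstack([a,np.pad(b,((0,0),(0,700-b.shape[1]),(0,0)))]))
E
python3 f.py
```

```text
0.87 [ 0.5009  0.2456 -0.0009]
0.76 [4.239e-01 3.832e-01 4.000e-04]
0.63 [0.5394 0.0661 0.009 ]
0.54 [ 0.4045  0.2287 -0.0016]
dumbbell [array([0.76 , 0.08 , 0.004])]
grip_ring [array([0.587, 0.33 , 0.001])]
roller [array([ 0.503, -0.348,  0.004])]
t 20.6 tcp [ 0.5606 -0.1276  0.0899] gap 0.4617 F [ -2.27 -10.2    1.07] [0.21 0.28 0.26] s mm [10.06 10.16 10.27 10.17]
```

View pics/fin.png

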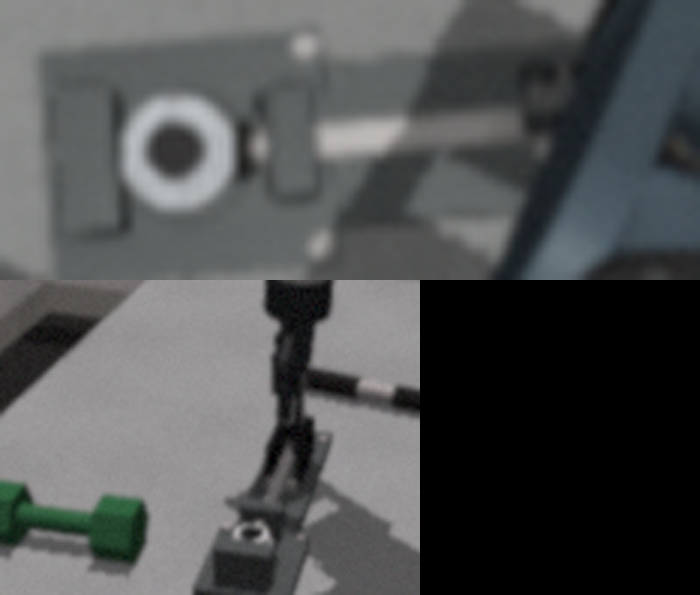

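```bash
python3 -c "
from h import *
print(workorder.sign_off())"; python3 f.py
```

```text
the job is handed in; nothing more can be done
None
the job is handed in; nothing more can be done
```

The collar is clamped in the pocket with the sprung pad pushed about half way back. I handed the job in at about 20.6 s of robot time, with the gripper still holding the trigger squeezed.

I placed the larger aluminium collar wide end down in the pocket and released it. Three full trigger squeezes and a fourth partial one, which I held, brought up the jaw.

**Last checks**
- **Trigger:** travel was steady at about 10.2 mm, with about 10 N on the gripper along y. After the trigger spring and jaw drag, that puts the pad about 7 mm back.
- **Pad:** the bare rod in the top picture measured about 6.5 to 8 mm, which means the pad is about 6 to 7.5 mm back out of 14.
- **Collar:** upright and seated, with its underside found at z of about 9 mm (pocket floor 10 mm), against the anvil.
- **Bystanders:** the dumbbell, ring and roller were within about 4 mm of where they started, which is the detector's accuracy.

**What disagreed or went less well**
- A single network reading of the pad and jaw points gave about 9 mm of pad travel. I trusted the force and rod readings instead.
- The wrist force reached about 46 N while lowering the collar, probably a fingertip on the bed or the collar on the pocket rim. I could not tell which. The limits are 120 N at the wrist and 40 N for the arm or gripper body.
- The tool tilted up to about 5° over the moves, but the collar still dropped flat when released.

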